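# Seat a sensor head on its check dock and hold it pressed

## Robot

A 6-joint arm with a two-finger parallel gripper is mounted at the origin on a cart in front of the work surface, level with it; the furniture and walls round the work are solid. World frame = base frame: x ahead of the robot, y to its left, z up, the work surface at z = 0. Lengths are in mm, angles in rad, forces in N, time in s.
With the tool pointing down it reaches from about 275 to 750 mm from the base axis. Payload 10.2 kg.
Tool frame: the origin (TCP) lies at the centre of the arm's flange, where the gripper is bolted on; the fingertips stand 173 mm ahead of it and the grasp point (between the pads) lies 155 mm ahead of it; z points along the fingers, y is the line along which they close (so a half turn about z gives the same grasp; the last joint's range is limited). The gripper opens to 85 mm and grips with 20 to 120 N. Pads are 22 mm wide; open, the fingers measure 114 mm over their backs; the gripper's body (76 mm by 85 mm) begins 54 mm behind the grasp point. The pads swing forward as they close: fully open they stand 13 mm farther back than shut.
Start: joints at [1.08, 0.313, 1.498, -0, 1.331, -0.223], TCP at [138.934, 506.29, 404.694] pointing down, gripper open.
Joint ranges: [-2.94, 2.94], [-0.97, 2.17], [0.19, 2.56], [-1.23, 4.37], [0.02, 3.11], [-2.88, 2.88]. Speed limits (rad/s): [2.39, 2.39, 3.01, 3.14, 3.14, 3.14].

## Interface

Orientations are given as a unit quaternion [w, x, y, z].
In Python, from rig import ctrl, cams gives the robot as it stands (ctrl), with the cameras (cams).
- The arm moves only by the tool tcp_steps, called after "Emit:" as name(argument=value, ...) on one line, values as JSON. Schema: {"type":"object","properties":{"offsets":{"type":"array","items":{"type":"array","items":{"type":"array","items":{"type":"number"},"minItems":6,"maxItems":6},"minItems":1,"maxItems":8},"minItems":1,"maxItems":1},"jaw":{"type":"number"},"grip_n":{"type":"number"},"only":{"type":"string"},"quiet":{"type":"boolean"},"lines":{"type":"string"}},"required":["offsets"],"additionalProperties":false}. offsets is a list that holds a single list of rows (three levels of brackets), with 1 to 8 rows, each of 6 numbers: dx, dy, dz in shares of 1000 mm (1.0 is 1000 mm), then a rotation vector rx, ry, rz in a scale on which 1.0 is 2 rad; each row is the pose to reach, as a shift and turn from the pose commanded when the call began, along the tool's axes at that moment; what a row does not reach only later rows make up. A row lasts 1/10 s, in which the tool goes at most 50 mm and 0.15 rad, less where a joint would pass 70% of its speed; a pose out of reach is approached as far as the arm can. jaw is the opening from 0.0 (shut) to 1.0 (fully open), set as the call begins (left out keeps the last). The fingers move at their own pace and stop on an object; grip_n is the grip in N (left out, the last holds). Time passes only in rows, so rows that do not move let the fingers close. The tool returns the time, the measured TCP pose, the force, the opening and the grip force at its end. only (a regular expression) keeps the lines of the reply that match it, lines (a string "A,B") keeps lines A to B, and quiet returns only ok. Input that does not fit is refused with a message, and nothing moves.
- ctrl.sense(): the state, without advancing time (a new reading comes with each control period).
- cams.capture(name): name is "side" or "top" or "wrist"; returns the picture (400x640x3 uint8, red, green, blue); there is no depth.
- cams.calibration(name): a dict with "fx", "fy", "cx", "cy" (pixels), "position" and "attitude" of the camera in the world. Camera axes: x right, y down, z forward; pixel columns grow to the right and rows downward; lengths in mm; the calibration is good to about 2 mm. A picture is of the moment at which its call begins: read the wrist's pose just before it. calibration takes no time and is no camera call; for the wrist camera it gives the pose at the moment of the call.
- ctrl.finish_job(): hands the job in; it is judged then, once.
The state is a dict: "time_s": time; "joints": joint angles; "dq": joint speeds; "tau": joint torques, N m; "eef_pos": TCP position; "ee_rot": TCP orientation; "force": force on the tool from outside, world axes, zero at the start; "wrist_torque": the same for the moment, N m; "grip_width": opening from 0.0 (shut) to 1.0 (fully open); "grip_force": force on a finger pad.
Only numpy, scipy, OpenCV 4.12 (cv2) and the standard library are available. Lean on these libraries where they do the work, as an engineer would, in place of code of your own. Each camera call takes 0.05 s, during which the arm holds its last target. There are 200 camera calls.

## Task

Swing the check dock's dust-cover arm a quarter turn clear of the seat, then pick up the sensor head, bring it upright and square over the dock, and feel about until the hole hidden in its underside drops onto the dock's locating pin. Press it down until the sprung seat is fully home and finish like that, with the gripper still holding the head pressed down for the check. Leave the other things on the table undisturbed.

Things in the scene. Friction and masses are not known exactly. Their poses are not given: they have to be found in the camera images.
- dock: White check dock, fixed to the table: base 120 mm (x) by 142 mm (y, from -45 to +97 mm), 21 mm tall. Origin on the table right under the pin's axis, z up. Round the pin lies a sprung aluminium seat plate, 78 (x) by 66 (y) mm, its top 32 mm above the table when up. A pivot post at y = +75 mm carries the dust-cover arm.
- pin_base (a point): Point on the pin's axis, 32 mm above the table (top of the raised seat); axes as the dock. The fixed upright steel pin, 11 mm in diameter, comes up through the seat's centre and ends 12 mm above this point, its last 5 mm tapering to 5 mm across.
- seat (a joint): How far the sprung seat is pressed down: 0 up, 0.005 m fully down on its stop. It starts to give at about 4 N and is fully down at about 10 N; the head's weight alone does not press it down. It springs back when let go.
- cover_arm (a joint): Angle of the dust-cover arm about its upright pivot: 0 with its disc right over the pin (arm points to the dock's -y), growing clockwise seen from above, so the disc goes towards the dock's -x, the robot's side; stop at 1.8 rad. It stays where it is left; about 1 N at the grip moves it.
- cover_grip (a point): Middle, 78 mm above the table, of the upright round grip post on the dust-cover arm: black, 14 mm in diameter, from 54 to 94 mm above the table, 75 mm from the pivot axis. Below it is the white cover disc, 48 mm across, its underside 48 mm above the table.
- cover_hinge (a point): Point on the upright pivot axis of the dust-cover arm, 51 mm above the table (75 mm from the pin, on the dock's +y side).
- sensor_head: Loose, 0.2 kg, upright. Origin at the centre of its underside, z up. Grey foot 64 (x) by 52 (y) by 22 mm tall; on it a white housing 48 (x) by 34 (y) mm up to 68 mm (grip it across y, some 48 mm up); black nose, 18 mm in diameter, sticks out 17 mm to -x. In the underside's centre a blind hole, 13 mm in diameter, 22 mm deep, fits the pin. Either way round on the dock will do.
- prism_case: Bystander to leave alone: round screw case, 41 mm across, 25 mm tall. Origin at the centre of its underside.
- blue_lens: Bystander to leave alone: ring-shaped lens, 45 mm across, 19 mm tall, lying flat. Origin at the centre of its underside.
- bud_tub: Bystander to leave alone: clear beaker of cotton buds, 61 mm across, 81 mm tall. Origin at the centre of its underside.
- strips_box: Bystander to leave alone: small standing carton, 26 x 62 x 78 mm tall. Origin at the centre of its underside.

How it is judged (in metres and radians):
On the way, in this order (a step that is already met when the one before it is completed fails the run):
1. the dust-cover arm is swung clear of the seat (value of joint cover_arm above 1.2 rad), for 0.2 s.
2. the sensor head is lifted off the table (value of joint cover_arm above 1.2 rad and height (world z) of sensor_head above 0.03 m and contact force between the fingers and sensor_head above 1 N), for 0.2 s.
3. the sensor head has dropped onto the pin, upright and square (value of joint cover_arm above 1.2 rad and horizontal distance between sensor_head and pin_base below 0.003 m and z of sensor_head in the frame of pin_base below 0.003 m and angle between sensor_head's own z axis and vertical below 0.12 rad and angle between the x axis of sensor_head and the x axis of dock, either way round below 0.22 rad), for 0.1 s.
At the end, for the whole second after the job is handed in: Head on the pin (within 3 mm of its axis, underside under 3 mm over the raised seat), upright to 0.12 rad, square to 0.22 rad either way round; gripper still on it (over 2 N), seat pressed more than 3.5 of 5 mm; cover arm over 1.2 rad open (all of step 3 and value of joint seat above 0.0035 m and contact force between the fingers and sensor_head above 2 N); the arm keeps its last pose, push and grip.
It fails at once if the prism case is moved more than 30 mm (distance of prism_case from where it was at the start of the episode above 0.03 m).
It fails at once if the blue lens is moved more than 30 mm (distance of blue_lens from where it was at the start of the episode above 0.03 m).
It fails at once if the bud tub is moved more than 30 mm (distance of bud_tub from where it was at the start of the episode above 0.03 m).
It fails at once if the strips box is moved more than 30 mm (distance of strips_box from where it was at the start of the episode above 0.03 m).
It fails at once if the sensor head is tipped over (angle between sensor_head's own z axis and vertical above 0.7 rad).
It also fails if it takes over 64 s, if anything falls off the work surface, if the arm or the gripper's body presses on something with over 40 N, if the wrist force passes 120 N, or if a joint passes its speed limit or range.

## Working session

There is one attempt and no reset: what is moved stays moved. The work goes in short steps, Python scripts to look and compute and a tool call to move; the robot and the scene stay as the last step left them, time stands still between calls to the robot, and variables do not carry over. Pictures are saved under pics/ and viewed, at most 10 in all, crops included, and the job is handed in when it is done.

```bash
ls; mkdir -p pics
```

Run:
```python
from rig import ctrl, cams
import cv2
for n in("top","side","wrist"):
    im=cams.capture(n); cv2.imwrite(f"pics/{n}0.png",im[:,:,::-1])
    print(n,cams.calibration(n))
print(ctrl.sense())
```

```text
pics
rig.py
top {'fx': 368.74226736545353, 'fy': 368.74226736545353, 'cx': 323.7813297293483, 'cy': 195.8473793132458, 'position': array([421.89915584, 116.99970534, 925.21777766]), 'attitude': array([ 0.04027845, -0.69548166,  0.71550611, -0.05228687])}
side {'fx': 396.33585154035575, 'fy': 396.33585154035575, 'cx': 327.554317956118, 'cy': 200.31066623811384, 'position': array([ 404.12390361, -677.18034856,  405.62766633]), 'attitude': array([-0.56513787,  0.81931807, -0.0763038 ,  0.0592859 ])}
wrist {'fx': 354.8131730505854, 'fy': 354.8131730505854, 'cx': 316.70399268575727, 'cy': 203.81957192888086, 'position': array([ 73.19623503, 524.41984506, 372.1652953 ]), 'attitude': array([0.10684182, 0.78818296, 0.60064958, 0.08107105])}
{'time_s': 0.15, 'joints': array([ 1.07959860e+00,  3.13375848e-01,  1.49821001e+00, -2.46131951e-05,
        1.33101064e+00, -2.23433820e-01]), 'dq': array([ 9.56581123e-04, -2.40258824e-03, -3.00071441e-03, -5.43118071e-04,
       -4.04780538e-04,  9.83097226e-07]), 'tau': array([ 8.26914243e-05, -4.12366855e+01, -2.59799212e+01, -2.91477736e-04,
        3.19238599e-03, -2.44857642e-05]), 'eef_pos': array([138.92987318, 506.27723214, 404.25841383]), 'ee_rot': array([-1.64353611e-04,  1.33479436e-01,  9.91051456e-01, -4.74398210e-04]), 'force': array([ 0.16801791,  0.76191853, -0.56615332]), 'wrist_torque': array([ 0.00252179, -0.05355108,  0.00503111]), 'grip_force': 0.0, 'grip_width': 0.9972852217079657}
```

View pics/top0.png

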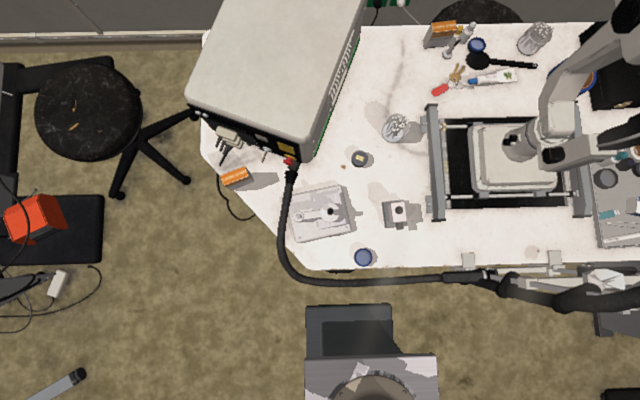

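View pics/side0.png

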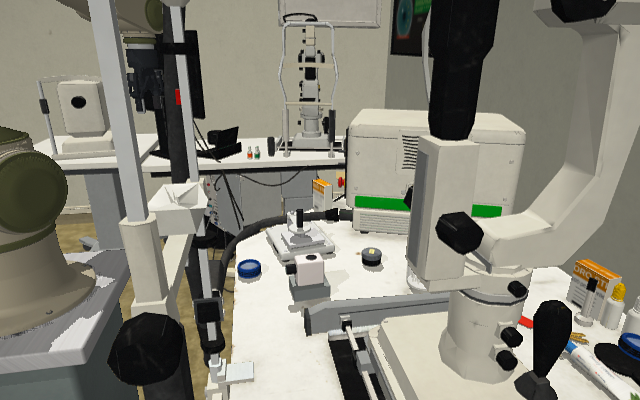

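The top view shows the dock near (322,212), head (399,212), lens (363,257), prism case (360,158), tub (397,127) and strips box (234,176). I'll enlarge it.

Create h.py:
```python
import numpy as np, cv2
from rig import ctrl, cams
from scipy.spatial.transform import Rotation as R
def rot(q): return R.from_quat(np.roll(q,-1))
def ray(c,u,v,z):
    d=rot(c['attitude']).apply([(u-c['cx'])/c['fx'],(v-c['cy'])/c['fy'],1])
    return c['position']+d*(z-c['position'][2])/d[2]
def proj(c,p):
    q=rot(c['attitude']).inv().apply(np.array(p,float)-c['position'])
    return np.array([c['fx']*q[...,0]/q[...,2]+c['cx'],c['fy']*q[...,1]/q[...,2]+c['cy']]).T
def tool(p):  # world vector -> tool axes
    return rot(ctrl.sense()['ee_rot']).inv().apply(p)
```

Run:
```python
import cv2
im=cv2.imread('pics/top0.png')[145:275,270:430]
cv2.imwrite('pics/c1.png',cv2.resize(im,None,fx=4.6,fy=4.6,interpolation=cv2.INTER_CUBIC))
```

```text
(no output)
```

View pics/c1.png

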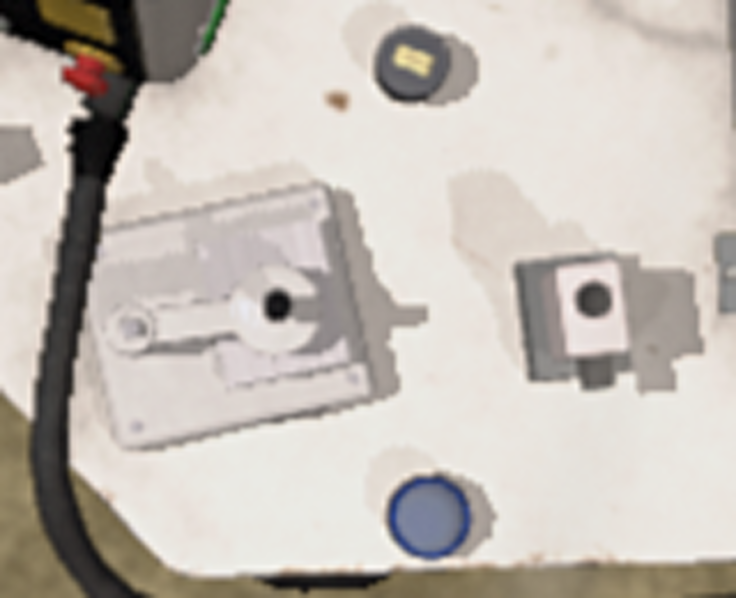

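View pics/wrist0.png

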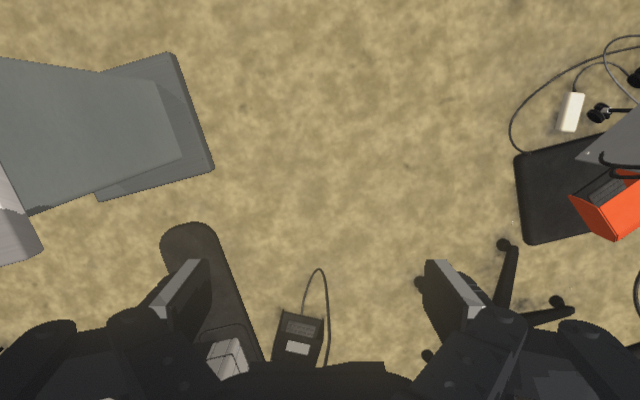

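The crop (4.6x, offset 270,145) shows the grip post top at (277,305), hinge boss at (130,327), dock corners (325,185), (370,398), (140,445), and head housing top corners (557,267), (622,260), (632,352), (563,358), with the nose pointing towards the robot. The wrist camera sees only the floor.

Run:
```python
from h import *
np.set_printoptions(precision=1,suppress=True)
c=cams.calibration('top')
f=lambda u,v,z: ray(c,270+u/4.6,145+v/4.6,z)
g=f(277,305,94);hn=f(130,327,58)
print('grip',g,'hinge',hn,np.linalg.norm((g-hn)[:2]))
D=[f(*p,21) for p in [(325,185),(370,398),(140,445)]];print('dock',D,np.linalg.norm(D[0]-D[1]),np.linalg.norm(D[1]-D[2]))
e=D[0]-D[1];print('dock yaw x',np.arctan2(e[1],e[0]));e=D[2]-D[1];print('y',np.arctan2(e[1],e[0])-np.pi/2)
e=hn-g;print('arm yaw',np.arctan2(e[1],e[0])-np.pi/2)
H=np.array([f(*p,68) for p in [(557,267),(622,260),(632,352),(563,358)]])
print('head',H.mean(0),H,[np.linalg.norm(H[i]-H[i-1]) for i in range(4)])
e=H[0]+H[1]-H[2]-H[3];print('yaw',np.arctan2(e[1],e[0]))
for n,p,z in [('prism',(412,65),25),('lens',(430,515),19)]: print(n,f(*p,z))
print('tub',ray(c,397,127,81))
# side view check
s=cams.calibration('side');print(proj(s,[g,H.mean(0),D[0]]))
```

```text
grip [495.6  87.7  94. ] hinge [489.6 162.   58. ] 74.52157836099975
dock [array([566.3,  57.2,  21. ]), array([451.1,  37.3,  21. ]), array([429.9, 159.9,  21. ])] 116.91993791566522 124.44945106703511
dock yaw x 0.17083940959205193
y 0.17130054271375705
arm yaw 0.08039804570726106
head [491.3 -74.   68. ] [[513.3 -56.6  68. ]
 [516.  -90.   68. ]
 [468.9 -92.4  68. ]
 [466.9 -57.2  68. ]] [np.float64(46.395903337814396), np.float64(33.56336289290184), np.float64(47.08536705304033), np.float64(35.28669689365721)]
yaw 0.031238429966221254
prism [630.4   7.8  25. ]
lens [388.7   7.8  19. ]
tub [693.  -77.7  81. ]
[[298.6 209.3]
 [308.  257.8]
 [334.1 244.5]]
```

Run:
```python
from h import *
np.set_printoptions(precision=3,suppress=True)
s=ctrl.sense();T=rot(s['ee_rot']);print(T.as_matrix())
w=cams.calibration('wrist');print('cam in tool',T.inv().apply(w['position']-s['eef_pos']),(T.inv()*rot(w['attitude'])).as_matrix())
print(tool(np.array([540,60,385])-s['eef_pos']))
c=cams.calibration('top')
for z in(0,60,120): print([ray(c,u,v,z) for u,v in [(287,185),(280,232),(299,158)]])
```

```text
[[-0.964  0.265 -0.   ]
 [ 0.265  0.964 -0.001]
 [ 0.    -0.001 -1.   ]]
cam in tool [68.185  0.137 32.107] [[-0.001 -0.964 -0.266]
 [ 1.    -0.001  0.   ]
 [-0.    -0.266  0.964]]
[-504.854 -324.245   19.477]
[array([573.882, 191.936,   0.   ]), array([455.647, 211.306,   0.   ]), array([643.13 , 160.086,   0.   ])]
[array([564.026, 187.077,  60.   ]), array([453.458, 205.19 ,  60.   ]), array([628.783, 157.292,  60.   ])]
[array([554.17 , 182.217, 120.   ]), array([451.27 , 199.074, 120.   ]), array([614.437, 154.498, 120.   ])]
```

Units first: shifts go in shares of 1000 mm and turns go in shares of 2 rad. So -495 mm / 1000 = -0.495, -327 mm / 1000 = -0.327, -0.3 rad / 2 = -0.15.

Emit:
tcp_steps(offsets=[[[-0.495,-0.327,0.02,0,0,-0.15],[-0.495,-0.327,0.02,0,0,-0.15],[-0.495,-0.327,0.02,0,0,-0.15],[-0.495,-0.327,0.02,0,0,-0.15],[-0.495,-0.327,0.02,0,0,-0.15],[-0.495,-0.327,0.02,0,0,-0.15],[-0.495,-0.327,0.02,0,0,-0.15],[-0.495,-0.327,0.02,0,0,-0.15]]])

```text
time_s: 0.95
eef_pos: [395.9, 212.4, 391.6]
ee_rot: [0.0, -0.016, 1.0, 0.0]
force: [1.0, 0.5, -0.2]
grip_width: 1.002
grip_force: 0.0
```

In the tool's units: -156 mm / 1000 = -0.156, -129 mm / 1000 = -0.129, -0.14 rad / 2 = -0.07.

Emit:
tcp_steps(offsets=[[[-0.129,-0.156,0.006,0,0,-0.07],[-0.129,-0.156,0.006,0,0,-0.07],[-0.129,-0.156,0.006,0,0,-0.07],[-0.129,-0.156,0.006,0,0,-0.07],[-0.129,-0.156,0.006,0,0,-0.07],[-0.129,-0.156,0.006,0,0,-0.07]]])

```text
time_s: 1.55
eef_pos: [529.4, 61.6, 385.0]
ee_rot: [-0.001, -0.085, 0.996, 0.0]
force: [-0.5, 1.2, 0.5]
grip_width: 1.001
grip_force: 0.0
```

Run:
```python
from h import *
im=cams.capture('wrist'); cv2.imwrite('pics/w1.png',im[:,:,::-1])
w=cams.calibration('wrist');import pickle;pickle.dump(w,open('w1.pkl','wb'))
print(proj(w,[[495.6,87.7,94],[491,-74,68]]))
```

```text
[[357.10741603 162.28535876]
 [151.51474243 116.36185795]]
```

View pics/w1.png

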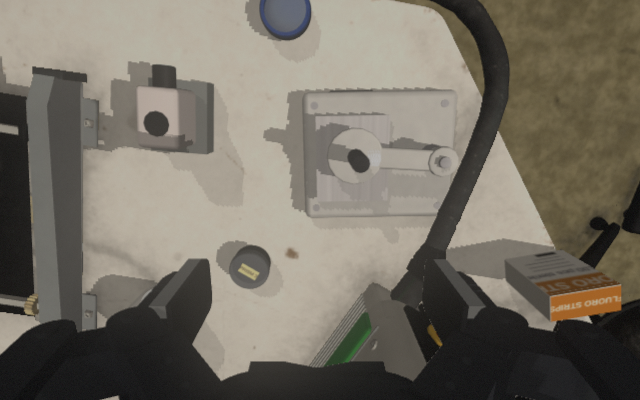

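The wrist view shows the dock square in the picture, with corners (303,91), (458,91), (457,216) and (303,216). The grip top is (357,161), exactly as predicted, and the hinge is (443,161). The head housing top is about (137..182, 88..138).

Run:
```python
from h import *
import pickle
np.set_printoptions(precision=2,suppress=True)
w=pickle.load(open('w1.pkl','rb'))
P=np.array([ray(w,*p,21) for p in [(303,91),(458,91),(457,216),(303,216)]])
print(P,[np.linalg.norm(P[i]-P[i-1]) for i in range(4)])
e=P[3]+P[2]-P[0]-P[1];a=np.arctan2(e[1],e[0]);e=P[1]+P[2]-P[0]-P[3];b=np.arctan2(-e[0],e[1])
print('yaw',a,b);q=(a+b)/2
print('pin',P.mean(0)[:2]-26*np.array([-np.sin(q),np.cos(q)]))
print('hinge',ray(w,443,161,60),'grip',ray(w,357,161,94))
print('head',ray(w,160,113,68))
```

```text
[[450.7   37.49  21.  ]
 [427.13 173.91  21.  ]
 [540.4  205.01  21.  ]
 [566.06  56.2   21.  ]] [np.float64(116.86818394966056), np.float64(138.44596255916485), np.float64(117.45674293813697), np.float64(151.01073141107187)]
yaw 0.21450615160292033 0.17090564275072312
pin [501.05  92.64]
hinge [486.89 162.47  60.  ] grip [494.68  87.43  94.  ]
head [487.32 -67.62  68.  ]
```

In the tool's units: 147 mm / 1000 = 0.147, 29.5 mm / 1000 = 0.0295.

Emit:
tcp_steps(offsets=[[[0.0295,0.031,0.05,0,0,0],[0.0295,0.031,0.1,0,0,0],[0.0295,0.031,0.147,0,0,0],[0.0295,0.031,0.147,0,0,0]]])

```text
time_s: 2.0
eef_pos: [492.2, 89.4, 235.0]
ee_rot: [-0.004, -0.087, 0.996, 0.001]
force: [0.0, -0.2, 1.0]
grip_width: 0.997
grip_force: 0.0
```

Emit:
tcp_steps(offsets=[[[0,0,0,0,0,0],[0,0,0,0,0,0],[0,0,0,0,0,0],[0,0,0,0,0,0],[0,0,0,0,0,0],[0,0,0,0,0,0]]], jaw=0, grip_n=25)

```text
time_s: 2.6
eef_pos: [494.8, 88.1, 239.6]
ee_rot: [0.001, -0.086, 0.996, 0.0]
force: [-2.0, 3.1, 4.8]
grip_width: 0.153
grip_force: 25.9
```

In the tool's units: 41 mm / 1000 = 0.041, 35 mm / 1000 = 0.035.

Emit:
tcp_steps(offsets=[[[0.007,0.001,0,0,0,0],[0.015,0.003,0,0,0,0],[0.022,0.005,0,0,0,0],[0.029,0.008,0,0,0,0],[0.035,0.012,0,0,0,0],[0.041,0.017,0,0,0,0]]])

```text
time_s: 3.2
eef_pos: [450.9, 95.8, 239.6]
ee_rot: [-0.0, -0.086, 0.996, -0.003]
force: [-9.0, -27.5, 15.4]
grip_width: 0.151
grip_force: 27.7
```

Run:
```python
from h import *
im=cams.capture('wrist'); cv2.imwrite('pics/w2.png',im[:,:,::-1])
print(ctrl.sense()['eef_pos'],ctrl.sense()['force'])
```

```text
[449.96288717  96.19719238 239.53888021] [ -9.8668189  -22.50771469  17.06944908]
```

In the tool's units: 26 mm / 1000 = 0.026, 12.5 mm / 1000 = 0.0125.

Emit:
tcp_steps(offsets=[[[0.005,-0.001,0,0,0,0],[0.01,0.003,0,0,0,0],[0.015,0.0075,0,0,0,0],[0.019,0.0125,0,0,0,0],[0.023,0.018,0,0,0,0],[0.026,0.024,0,0,0,0]]])

```text
time_s: 3.85
eef_pos: [420.9, 116.4, 239.3]
ee_rot: [-0.0, -0.086, 0.996, -0.001]
force: [-7.2, -8.8, 14.3]
grip_width: 0.153
grip_force: 26.7
```

Forces are now mild, so I'll continue the arc.

In the tool's units: 31 mm / 1000 = 0.031, 25 mm / 1000 = 0.025.

Emit:
tcp_steps(offsets=[[[0.0025,0.006,0,0,0,0],[0.0045,0.012,0,0,0,0],[0.0065,0.0185,0,0,0,0],[0.0075,0.025,0,0,0,0],[0.008,0.031,0,0,0,0],[0.008,0.031,0,0,0,0]]])

```text
time_s: 4.45
eef_pos: [407.2, 146.2, 238.7]
ee_rot: [-0.001, -0.086, 0.996, -0.0]
force: [-5.6, -3.5, 9.1]
grip_width: 0.154
grip_force: 26.4
```

Emit:
tcp_steps(offsets=[[[0,0,0,0,0,0],[0,0,0,0,0,0],[0,0,0,0,0,0],[0,0,-0.05,0,0,0],[0,0,-0.1,0,0,0],[0,0,-0.13,0,0,0],[0,0,-0.13,0,0,0]]], jaw=1.0)

```text
time_s: 5.15
eef_pos: [408.6, 146.1, 372.3]
ee_rot: [0.004, -0.086, 0.996, -0.0]
force: [0.7, -0.5, -0.7]
grip_width: 0.999
grip_force: 0.0
```

In the tool's units: -131 mm / 1000 = -0.131, -105 mm / 1000 = -0.105.

Emit:
tcp_steps(offsets=[[[-0.105,-0.131,0,0,0,0],[-0.105,-0.131,0,0,0,0],[-0.105,-0.131,0,0,0,0],[-0.105,-0.131,0,0,0,0],[-0.105,-0.131,0,0,0,0],[-0.105,-0.131,0,0,0,0]]])

```text
time_s: 5.75
eef_pos: [533.8, 35.2, 367.6]
ee_rot: [-0.001, -0.086, 0.996, 0.0]
force: [-0.0, -0.3, 0.5]
grip_width: 1.0
grip_force: 0.0
```

Run:
```python
from h import *
import pickle
w=cams.calibration('wrist');pickle.dump(w,open('w3.pkl','wb'))
im=cams.capture('wrist')[:,:,::-1]; cv2.imwrite('pics/w3f.png',im)
cv2.imwrite('pics/w3.png',cv2.resize(im[30:230,120:500],None,fx=2.1,fy=2.1,interpolation=cv2.INTER_CUBIC))
print(proj(w,[[501,92,44],[491,-74,68]]))
```

```text
[[390.19402701 163.59404712]
 [178.67023208 116.91656203]]
```

View pics/w3.png

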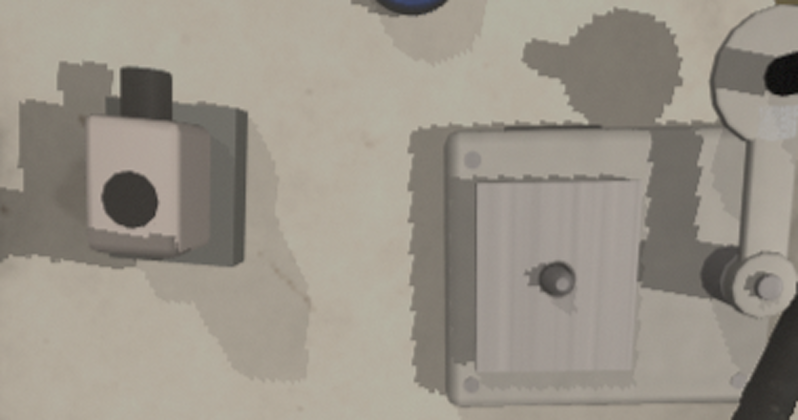

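The crop (2.1x, offset 120,30) shows the cover swung clear. The pin tip is at (562,282), the seat plate at (476..636, 180..373), and the head housing top at (88,115), (178,118), (177,250), (90,248).

Run:
```python
from h import *
import pickle
np.set_printoptions(precision=3,suppress=True)
w=pickle.load(open('w3.pkl','rb'))
f=lambda u,v,z: ray(w,120+u/2.1,30+v/2.1,z)
print('pin',f(562,282,44),'pin base',f(555,280,33),'seat c',np.mean([f(*p,32) for p in [(477,180),(638,180),(632,375),(477,370)]],0))
print('arm grip',f(795,74,94),'hinge',f(770,286,62))
H=np.array([f(*p,68) for p in [(88,115),(178,118),(177,250),(90,248)]])
print(H,H.mean(0),[np.linalg.norm(H[i]-H[i-1]) for i in range(4)])
e=H[2]+H[3]-H[0]-H[1];print('yaw',np.arctan2(e[1],e[0]))
a=f(247,110,22);b=f(243,265,22);e=b-a;print('foot right edge',a,b,np.arctan2(e[1],e[0]),np.linalg.norm(e))
print('tool yaw',rot(ctrl.sense()['ee_rot']).as_matrix()[:,1])
```

```text
pin [501.924  90.03   44.   ] pin base [502.939  89.518  33.   ] seat c [502.808  90.095  32.   ]
arm grip [421.742 134.349  94.   ] hinge [488.092 162.171  62.   ]
[[470.618 -87.366  68.   ]
 [466.362 -57.066  68.   ]
 [511.207 -53.46   68.   ]
 [515.782 -84.099  68.   ]] [490.992 -70.498  68.   ] [np.float64(45.281887310147184), np.float64(30.597864124757788), np.float64(44.990150318531164), np.float64(30.978438551881577)]
yaw 0.07621000461102372
foot right edge [458.588 -44.176  22.   ] [520.413 -38.884  22.   ] 0.08538852559956338 62.05154790536806
tool yaw [-0.172  0.985  0.001]
```

In the tool's units: 164 mm / 1000 = 0.164, 140 mm / 1000 = 0.14, 0.1 rad / 2 = 0.05.

Emit:
tcp_steps(offsets=[[[0.0605,-0.097,0.08,0,0,0.05],[0.0605,-0.097,0.08,0,0,0.05],[0.0605,-0.097,0.08,0,0,0.05],[0.0605,-0.097,0.1,0,0,0.05],[0.0605,-0.097,0.14,0,0,0.05],[0.0605,-0.097,0.164,0,0,0.05],[0.0605,-0.097,0.164,0,0,0.05]]])

```text
time_s: 6.5
eef_pos: [490.0, -69.7, 202.4]
ee_rot: [-0.003, -0.037, 0.999, 0.001]
force: [0.6, 0.4, 0.3]
grip_width: 0.995
grip_force: 0.0
```

Emit:
tcp_steps(offsets=[[[0,0,0,0,0,0],[0,0,0,0,0,0],[0,0,0,0,0,0],[0,0,0,0,0,0],[0,0,0,0,0,0],[0,0,0,0,0,0]]], jaw=0, grip_n=40)

```text
time_s: 7.1
eef_pos: [491.6, -71.0, 205.8]
ee_rot: [0.001, -0.036, 0.999, -0.0]
force: [-1.5, 0.1, 7.1]
grip_width: 0.392
grip_force: 40.5
```

Run:
```python
from h import *
print(ctrl.sense()['wrist_torque'])
im=cams.capture('wrist')[:,:,::-1]; cv2.imwrite('pics/w4.png',im)
```

```text
[0.21661898 0.26663394 0.04671388]
```

View pics/w4.png

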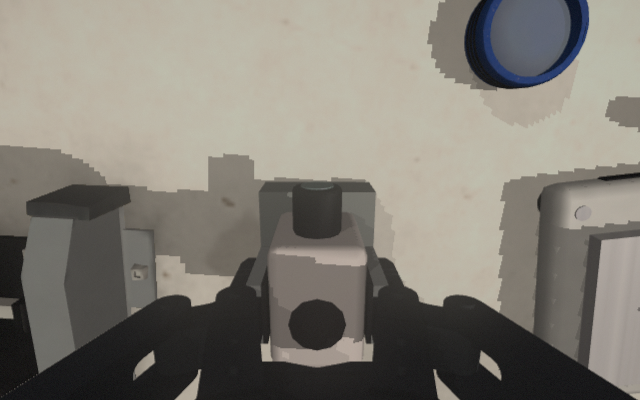

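The head is gripped (33 mm opening, as its width should give). The foot's front edge shows at rows 182–193, the housing front top edge at about 250–262, and the back top edge at about 350–360. I'll compare that with a head centred on the tool.

Run:
```python
from h import *
np.set_printoptions(precision=1,suppress=True)
s=ctrl.sense();w=cams.calibration('wrist');T=rot(s['ee_rot']).as_matrix()
X,Y=-T[:2,0],T[:2,1]
for n,(x,y,z) in dict(footbot=(-32,0,0),foottop_front=(-32,0,22),footR=(-32,26,22),footL=(-32,-26,22),house_front=(-24,0,68),house_back=(24,0,68),nose_tip_x=(-41,0,45)).items():
    for off in(0,3): 
        p=s['eef_pos'][:2]+(x+off)*X+y*Y; print(n,off,proj(w,[*p,z]))
print(s['eef_pos'])
im=cv2.imread('pics/w4.png',0)
print('col275',im[175:200,275]);print('col350',im[175:200,350]);print('col 290 house',im[205:280:3,285]); print('back',im[335:366,300])
```

```text
footbot 0 [316.1 180.1]
footbot 3 [316.1 186. ]
foottop_front 0 [316.  190.3]
foottop_front 3 [316. 197.]
footR 0 [375.2 190.3]
footR 3 [375.  196.9]
footL 0 [256.7 190.4]
footL 3 [257. 197.]
house_front 0 [315.7 248. ]
house_front 3 [315.7 256.6]
house_back 0 [315.9 373.3]
house_back 3 [315.9 380.3]
nose_tip_x 0 [315.8 181. ]
nose_tip_x 3 [315.8 188.9]
[491.5 -71.  205.8]
col275 [182 180 146 126 125 125 108  83  74  75  74  73  73  74  73  73  74  82
  83  83  83  82  84  82  82]
col350 [182 181 182 148 127 126 109  86  76  76  76  76  77  77  76  75  76 103
 112 113 111 112 112 112 113]
col 290 house [ 81  80  80  92  92  91  93  93  92  92  93  93  93  94 117 151 163 119
 117 118 116 117 116 118 117]
back [ 38  37  38  38  39  39  38  36  38  45  78  95  99 100 138 152 151 152
 152 151 151 151 151 150 152 151 151 153 152 102  44]
```

In the tool's units: 160 mm / 1000 = 0.16, 130 mm / 1000 = 0.13, -0.1 rad / 2 = -0.05.

Emit:
tcp_steps(offsets=[[[0,0,-0.04,0,0,0],[0,0,-0.07,0,0,0],[-0.006,0.045,-0.07,0,0,-0.05],[-0.012,0.09,-0.07,0,0,-0.05],[-0.018,0.13,-0.07,0,0,-0.05],[-0.022,0.16,-0.07,0,0,-0.05],[-0.022,0.16,-0.07,0,0,-0.05],[-0.022,0.16,-0.07,0,0,-0.05]]])

```text
time_s: 7.95
eef_pos: [501.5, 90.6, 274.7]
ee_rot: [-0.0, -0.087, 0.996, -0.0]
force: [-0.4, -0.4, -1.8]
grip_width: 0.392
grip_force: 41.3
```

Run:
```python
from h import *
im=cams.capture('wrist')[:,:,::-1]; cv2.imwrite('pics/w5.png',im)
s=ctrl.sense();print(s['eef_pos'],s['force'],rot(s['ee_rot']).as_matrix()[:,1], rot(s['ee_rot']).as_matrix()[:,2])
```

```text
[501.57725254  89.88087743 274.71238825] [ 0.04281177 -0.52455753 -3.16827404] [-1.71400174e-01  9.85201470e-01 -2.08604400e-04] [-1.25192137e-04 -2.33518071e-04 -9.99999965e-01]
```

View pics/w5.png

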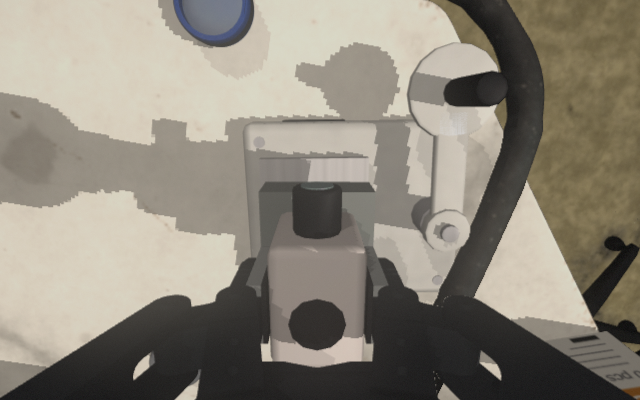

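The head is square above the seat (foot cols 260–375, seat cols 262–368) and the cover is about a quarter turn open. I'll come down gently.

In the tool's units: 28 mm / 1000 = 0.028, 27 mm / 1000 = 0.027.

Emit:
tcp_steps(offsets=[[[0,0,0.01,0,0,0],[0,0,0.02,0,0,0],[0,0,0.023,0,0,0],[0,0,0.025,0,0,0],[0,0,0.027,0,0,0],[0,0,0.028,0,0,0],[0,0,0.028,0,0,0]]])

```text
time_s: 8.7
eef_pos: [501.7, 90.2, 246.7]
ee_rot: [0.0, -0.086, 0.996, -0.0]
force: [-0.0, -0.2, -2.9]
grip_width: 0.395
grip_force: 41.3
```

Emit:
tcp_steps(offsets=[[[0,0,0,0,0,0],[0,0,0,0,0,0]]])

```text
time_s: 8.9
eef_pos: [501.7, 90.2, 246.8]
ee_rot: [0.0, -0.086, 0.996, -0.0]
force: [-0.2, 0.0, -2.6]
grip_width: 0.394
grip_force: 41.3
```

Underside is at about 41 mm, below the pin's tip, with no contact force, so the pin is already entering the hole. Continuing.

In the tool's units: 7 mm / 1000 = 0.007, 6 mm / 1000 = 0.006.

Emit:
tcp_steps(offsets=[[[0,0,0.002,0,0,0],[0,0,0.004,0,0,0],[0,0,0.006,0,0,0],[0,0,0.007,0,0,0],[0,0,0.007,0,0,0]]])

```text
time_s: 9.4
eef_pos: [501.6, 90.2, 239.4]
ee_rot: [-0.0, -0.086, 0.996, 0.0]
force: [0.8, -0.7, -2.9]
grip_width: 0.394
grip_force: 41.3
```

Emit:
tcp_steps(offsets=[[[0,0,0.001,0,0,0],[0,0,0.002,0,0,0],[0,0,0.003,0,0,0],[0,0,0.004,0,0,0],[0,0,0.004,0,0,0]]])

```text
time_s: 9.9
eef_pos: [501.7, 90.2, 235.8]
ee_rot: [0.0, -0.086, 0.996, -0.0]
force: [-2.1, -0.0, 2.5]
grip_width: 0.392
grip_force: 41.9
```

In the tool's units: 4 mm / 1000 = 0.004, 3 mm / 1000 = 0.003.

Emit:
tcp_steps(offsets=[[[0,0,0.001,0,0,0],[0,0,0.002,0,0,0],[0,0,0.003,0,0,0],[0,0,0.004,0,0,0],[0,0,0.004,0,0,0]]], grip_n=70)

```text
time_s: 10.4
eef_pos: [501.7, 90.2, 232.9]
ee_rot: [0.0, -0.086, 0.996, -0.0]
force: [-7.7, -1.0, 17.3]
grip_width: 0.387
grip_force: 74.5
```

Emit:
tcp_steps(offsets=[[[0,0,0.001,0,0,0],[0,0,0.001,0,0,0],[0,0,0.002,0,0,0],[0,0,0.002,0,0,0]]])

```text
time_s: 10.8
eef_pos: [501.8, 90.3, 232.7]
ee_rot: [0.001, -0.086, 0.996, -0.0]
force: [-15.1, -0.0, 38.0]
grip_width: 0.389
grip_force: 77.3
```

The seat hit its stop: 5 mm travel, with the force rising steeply at 232.7. I'll ease off a touch and check that it holds.

In the tool's units: -1 mm / 1000 = -0.001.

Emit:
tcp_steps(offsets=[[[0,0,-0.001,0,0,0],[0,0,-0.001,0,0,0],[0,0,-0.001,0,0,0],[0,0,-0.001,0,0,0]]])

```text
time_s: 11.2
eef_pos: [501.7, 90.3, 232.8]
ee_rot: [0.001, -0.086, 0.996, -0.0]
force: [-11.1, 0.2, 27.3]
grip_width: 0.389
grip_force: 75.4
```

Run:
```python
from h import *
im=cams.capture('side')[:,:,::-1]
cv2.imwrite('pics/s2.png',cv2.resize(im[150:330,200:420],None,fx=3,fy=3))
```

```text
(no output)
```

View pics/s2.png

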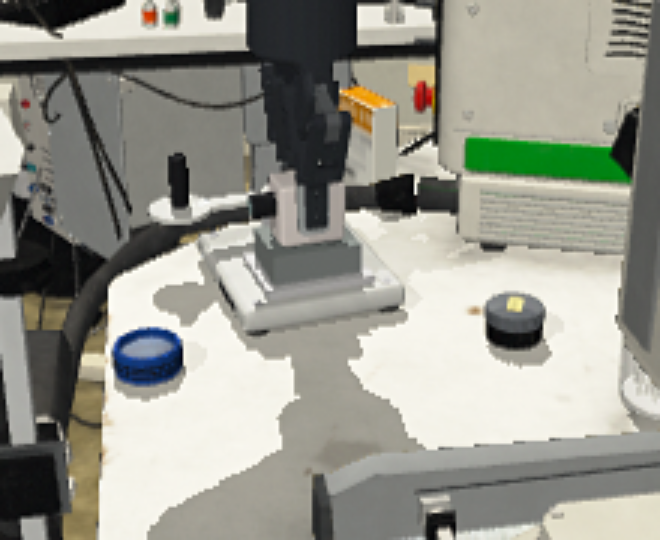

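The side view shows the head upright and pressed flat on the dock at about (305,240) in the crop. The cover is clear at (180,205), and the bystanders are in place.

```bash
python3 -c "
from rig import ctrl, cams
print(ctrl.finish_job())"
```

```text
the job is handed in; nothing more can be done
None
```

I swung the cover clear, dropped the sensor head onto the pin and handed the job in; at the last reading the seat was pressed down about 5 mm, on its stop, with the gripper still holding the head. The judge's result was not shown.

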